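# Open the wide cupboard past its safety catch

## Task

Two small grey steel cupboards stand on the workbench, each with its door ajar on a spring safety catch. Reaching from above into the gap behind the door of the wider cupboard, press its catch down and, while it is down, pull that door towards you; swing it wide open, about square to the cupboard, leave it standing there and take the hand away. Leave the narrow cupboard's door on its catch.

Things in the scene. Friction and masses are not known exactly. Their poses are not given: they have to be found in the camera images.
- wide_pad (a point): Where to press the WIDE cupboard's catch: centre of the top face of its white plastic tongue (36 mm wide along y), in the gap behind the door, seen from above. Axes turn with the door: x square to it, into the cupboard; y along it to the hinge; z up. Door's inner face at x = -26 mm, hinge axis (vertical) at x = -26, y = +175 mm. The pad is 22 mm below the door's top edge, 218 mm above the bench.
- wide_catch (a joint): How far the wide cupboard's catch is pressed down: 0 at rest, 0.022 m at its stop. From 0.009 m on, a stud 50 mm beyond the pad drops clear of the 18 mm deep lip under the cupboard's front edge and the door is free. The spring takes 3.5 N to start, 9 N at the stop. The tongue is carried by the door, moves with it and springs up when let go.
- wide_door (a joint): Opening angle of the wide cupboard's door (230 mm wide, 12 thick): 0 shut, 0.35 rad where the catch holds it, 1.57 square, 1.75 at its stop. Starts ajar at 0.29 to 0.335; the gap at the pad is then 50 to 57 mm. Hinged at the left seen from the robot, it opens to the robot, turns easily and stays where left. Cupboard: grey steel, 240 mm wide, 200 deep, 240 high, bolted down; a jar on its rear half.
- narrow_door (a joint): Opening angle of the narrow cupboard's door: starts ajar at 0.29 to 0.335, held at about 0.35 by a like catch, and is to stay so. This cupboard is 160 mm wide, otherwise of the same make; it may stand left or right of the wide one, some 80 to 170 mm between them.

How it is judged:
By the outcome, as a careful person would: the job done as asked, in the order asked, and still so for the second after the job is handed in, with the robot touching nothing.
It also fails if it takes over 35 s, if anything falls off the work surface, if the arm or the gripper's body presses on something with over 40 N, if the wrist force passes 120 N, or if a joint passes its speed limit or range.

## Robot

A 6-joint arm with a two-finger parallel gripper is mounted at the origin on the work surface. World frame = base frame: x ahead of the robot, y to its left, z up, the work surface at z = 0. Lengths are in mm, angles in rad, forces in N, time in s.
With the tool pointing down it reaches from about 225 to 725 mm from the base axis. Payload 3.1 kg.
Tool frame: the origin (TCP) lies at the very end of the fingers, on their centre line; the grasp point (between the pads) lies 19 mm behind it (env.grip_point_offset is the z of the grasp point in the tool frame, in mm); z points along the fingers, y is the line along which they close (so a half turn about z gives the same grasp; the last joint's range is limited). The gripper opens to 85 mm and grips with 20 to 120 N. Pads are 22 mm wide; open, the fingers measure 114 mm over their backs; the gripper's body (76 mm by 85 mm) begins 54 mm behind the grasp point. The pads swing forward as they close: fully open they stand 13 mm farther back than shut.
Start: joints at [-1.397, 0.048, 0.099, 1.622, 0, 1.443], TCP at [156.035, -501.269, 231.312] pointing down, gripper open.
Joint ranges: [-2.91, 2.91], [-0.99, 1.94], [-1.21, 1.42], [-2.12, 2.29], [-1.49, 1.47], [-3.14, 3.14]. Speed limits (rad/s): [2.79, 2.79, 3.14, 3.14, 3.14, 3.14].

## Interface

Orientations are given as a unit quaternion [x, y, z, w].
In Python, from plant import status, vision, env gives the robot as it stands.
- The arm moves only by the tool servo_tool, never from a script. Its argument "motion" is a list of rows, each a list of 3 entries, a list of its own where there are three numbers: the closure, from 0 (fully open) to 1 (shut), then the shift along the tool's x, y, z in m, then the turn about the tool's z in rad. A call has 1 to 12 rows; each row shifts and turns the commanded pose from where the row before left it, along the tool's axes as they then stand; what a row does not reach is not made up. A row lasts 1/8 s, in which the tool goes at most 62.5 mm and 10.7 degrees, less where a joint would pass 70% of its speed; a pose out of reach is approached as far as the arm can. A call with a gripper value outside its range is refused whole. The fingers move at their own pace and stop on an object; "force" is the grip in N (left out, the last holds). Time passes only in rows, so rows that do not move let the fingers close. It gives the time, the measured TCP pose, the force, the opening and the grip force at its end, in the units of the state.
- status.get_state(): the state, without advancing time (a new reading comes with each control period).
- vision.get_image(name): name is "side" or "top" or "wrist"; returns a dict with "img" (420x560x3 uint8, red, green, blue), "z_map" (420x560 float32, mm along the optical axis (not along the pixel's ray), 0 where there is no reading), "intrinsics" (3x3 intrinsics, pixels), "origin" and "attitude" of the camera in the world; the wrist camera has in their place "tool_from_camera" (4x4, takes a point from camera to tool coordinates, whose origin is the TCP and whose axes are the flange's). Camera axes: x right, y up, looking along -z (the intrinsics and any distortion apply to the point x, -y, -z); pixel columns grow to the right and rows downward; lengths in mm; the calibration is good to about 2 mm. A picture is of the moment at which its call begins: read the wrist's pose just before it.
- env.job_done(): hands the job in; it is judged then, once.
The state is a dict: "clock": time; "joint_positions": joint angles; "qvel": joint speeds; "joint_torque": joint torques, N m; "tool_pos": TCP position; "eef_rot": TCP orientation; "contact_force": force on the tool from outside, world axes, zero at the start; "torque": the same for the moment, N m; "finger_gap": finger opening in mm; "grip_force": force on a finger pad.
Only numpy, scipy, OpenCV 4.12 (cv2) and the standard library are available. Lean on these libraries where they do the work, as an engineer would, in place of code of your own. Each camera call takes 0.05 s, during which the arm holds its last target. There are 200 camera calls.

## Working session

There is one attempt and no reset: what is moved stays moved. The work goes in short steps, Python scripts to look and compute and a tool call to move; the robot and the scene stay as the last step left them, time stands still between calls to the robot, and variables do not carry over. Pictures are saved under pics/ and viewed, at most 10 in all, crops included, and the job is handed in when it is done.

Besides the shell and the picture viewer there is one more tool, called after "Call:" by a JSON object that holds its "op" and its "data". servo_tool: Moves the arm, as the interface text tells. Its arguments: {"type":"object","properties":{"motion":{"type":"array","items":{"type":"array"}},"force":{"type":"number"}},"required":["motion"]}

```bash
ls; mkdir -p pics
cat > h.py <<'E'
import numpy as np, cv2
from plant import status, vision, env
from scipy.spatial.transform import Rotation as R
def att(a):
    a=np.array(a,float)
    return a if a.shape==(3,3) else R.from_quat(a).as_matrix()
def look(n):
    s=status.get_state(); d=vision.get_image(n)
    K=np.array(d["intrinsics"]); z=d["z_map"].astype(float)
    v,u=np.mgrid[:420,:560]
    P=np.stack([(u-K[0,2])/K[0,0]*z,-(v-K[1,2])/K[1,1]*z,-z],-1)
    if n=="wrist":
        T=np.array(d["tool_from_camera"]); P=P@T[:3,:3].T+T[:3,3]
        P=P@att(s["eef_rot"]).T+np.array(s["tool_pos"])
    else: P=P@att(d["attitude"]).T+np.array(d["origin"])
    P[z==0]=np.nan
    return d["img"],P,s
def save(n,img): cv2.imwrite("pics/"+n,img[...,::-1])
E
python3 - <<'E'
from h import *
s=status.get_state();print(s)
d=vision.get_image("top");print({k:v for k,v in d.items() if k not in("img","z_map")})
img,P,s=look("top");img2,P2,_=look("side")
save("a.png",img);save("b.png",img2)
np.savez("t.npz",P=P,img=img,P2=P2,img2=img2)
E
```

```text
pics
{'clock': 0.0, 'joint_positions': array([-1.39681682e+00,  4.87493158e-02,  9.75883247e-02,  1.62199309e+00,
       -1.14648469e-05,  1.44296582e+00]), 'qvel': array([-9.45451624e-05,  7.18048049e-04, -1.06744570e-04, -1.12722631e-03,
       -7.97302259e-05, -5.14745493e-06]), 'joint_torque': array([-9.77460113e-04, -3.38785386e+01,  3.20014322e+01,  2.03272660e-02,
       -3.21914276e-04,  2.55982904e-06]), 'tool_pos': array([ 155.91827123, -500.67317471,  230.11313513]), 'eef_rot': array([ 9.88634743e-01,  1.50332818e-01, -3.29304669e-05, -1.17843061e-03]), 'contact_force': array([ 0.45787032, -0.48072469,  0.07010475]), 'torque': array([-0.02529883, -0.00129626, -0.01094209]), 'grip_force': 0.0, 'finger_gap': 85.44522626054885}
{'intrinsics': array([[447.59235564,   0.        , 279.37352946],
       [  0.        , 447.59235564, 212.48388267],
       [  0.        ,   0.        ,   1.        ]]), 'origin': array([ 482.70436627,   16.18900558, 1013.34092424]), 'attitude': array([ 0.06911507, -0.06934532, -0.69817836,  0.70919765])}
```

View pics/a.png

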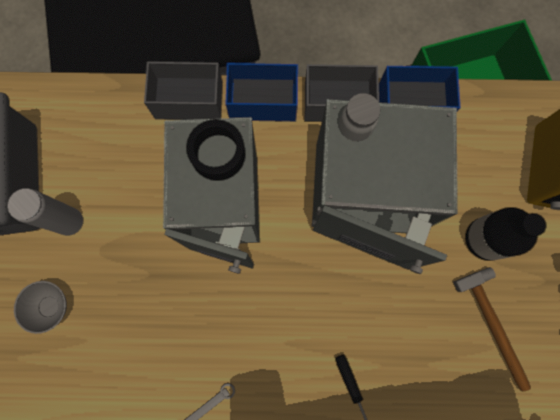

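View pics/b.png

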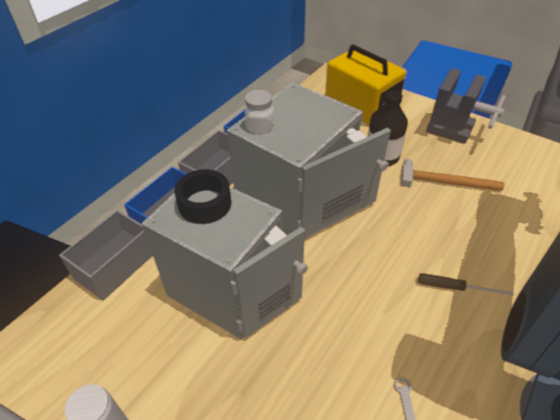

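Top view: the wide cupboard is at the right (cols 315–455, rows 100–215). Its door runs from hinge (320,210) to free end (445,258), with a white tongue near (418,230). The narrow cupboard is at the left (cols 165–258). A bottle stands right of the wide cupboard near (500,232).

Run:
```python
from h import *
d=np.load("t.npz");P=d["P"];img=d["img"]
hsv=cv2.cvtColor(img,cv2.COLOR_RGB2HSV)
roi=np.zeros((420,560),bool);roi[205:270,310:470]=1
z=P[...,2]
def fit(m,n):
    q=P[m][:,:2].astype(np.float32);r=cv2.minAreaRect(q);print(n,m.sum(),np.median(P[m],0).round(1),np.round(cv2.boxPoints(r),1).tolist(),np.round(r[1],1));return q
w=roi&(hsv[...,1]<60)&(hsv[...,2]>130)&(z>195)&(z<235);fit(w,"tongue")
ys,xs=np.where(w);print(xs.min(),xs.max(),ys.min(),ys.max())
t=roi&(z>230)&(z<252);t2=t.copy();t2[:215]=0;fit(t,"door+")
for c in range(320,450,12):
    rr=np.where(t[:,c])[0]; print(c,[(r,P[r,c].round(0).tolist()) for r in (rr.min(),rr.max())] if len(rr) else None)
for p in [(330,105),(452,108),(452,205),(322,200),(500,230),(535,225)]: print(p,P[p[1],p[0]].round(0))
save("c.png",cv2.resize(img[190:290,300:470],None,fx=4,fy=4,interpolation=cv2.INTER_CUBIC))
```

```text
tongue 469 [ 614.4 -236.   217.7] [[586.4000244140625, -241.8000030517578], [636.7999877929688, -261.8999938964844], [649.2000122070312, -230.89999389648438], [598.7999877929688, -210.8000030517578]] [33.4 54.3]
407 430 214 243
door+ 1750 [ 633.5 -190.7  239.6] [[555.4000244140625, -57.79999923706055], [557.5, -298.0], [655.2999877929688, -297.1000061035156], [653.2000122070312, -56.900001525878906]] [ 97.8 240.2]
320 None
332 [(np.int64(205), [652.0, -76.0, 238.0]), (np.int64(216), [633.0, -77.0, 231.0])]
344 [(np.int64(205), [651.0, -97.0, 241.0]), (np.int64(220), [625.0, -97.0, 237.0])]
356 [(np.int64(205), [652.0, -118.0, 239.0]), (np.int64(226), [616.0, -119.0, 230.0])]
368 [(np.int64(205), [653.0, -140.0, 239.0]), (np.int64(230), [608.0, -139.0, 235.0])]
380 [(np.int64(205), [653.0, -161.0, 239.0]), (np.int64(235), [600.0, -161.0, 233.0])]
392 [(np.int64(205), [653.0, -182.0, 240.0]), (np.int64(240), [592.0, -182.0, 230.0])]
404 [(np.int64(205), [653.0, -203.0, 241.0]), (np.int64(245), [583.0, -202.0, 233.0])]
416 [(np.int64(205), [654.0, -224.0, 240.0]), (np.int64(249), [576.0, -222.0, 237.0])]
428 [(np.int64(205), [654.0, -246.0, 240.0]), (np.int64(255), [566.0, -243.0, 233.0])]
440 [(np.int64(205), [655.0, -267.0, 239.0]), (np.int64(259), [559.0, -263.0, 235.0])]
(330, 105) [841. -73. 239.]
(452, 108) [ 839. -300.  238.]
(452, 205) [ 655. -289.  238.]
(322, 200) [660. -58. 242.]
(500, 230) [ 628. -419.  140.]
(535, 225) [ 628. -455.  199.]
```

View pics/c.png

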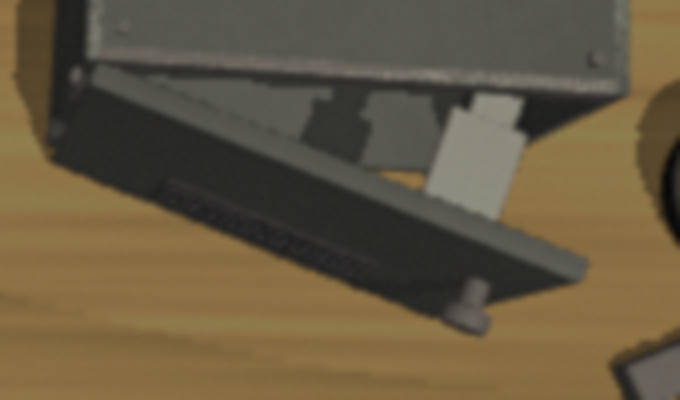

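Run:
```python
from h import *
d=np.load("t.npz");P=d["P"]
s=vision.get_image("top");K=s["intrinsics"];A=att(s["attitude"]);o=s["origin"]
def at(u,v,z):
    r=A@np.array([(u-K[0,2])/K[0,0],-(v-K[1,2])/K[1,1],-1]);return (o+r*(z-o[2])/r[2])[:2]
a=at(327.5,206.5,240);b=at(446.5,256,240)
print("inner edge",a,b,np.hypot(*(a-b)))
c=at(324,204.5,240);e=at(457,213,240);print("cup front",c,e,np.hypot(*(c-e)))
ang=lambda v:np.arctan2(v[0],v[1])
print("door",ang(a-b),"cup",ang(c-e),"open",ang(a-b)-ang(c-e))
# tongue wide part: crop corners
L=[(456,105),(525,135),(500,220),(425,188)]
q=[at(300+x/4,190+y/4,218) for x,y in L];print(np.round(q,1))
th=ang(a-b);X=np.array([np.cos(th),-np.sin(th)]);Y=np.array([np.sin(th),np.cos(th)])
for p in q:print("from b (door x,y)",(p-b)@X,(p-b)@Y)
print("hinge end y rel b",(a-b)@Y,"X",X)
ymid=np.mean([(p-b)@Y for p in q]); print("pad est",b+26*X+ymid*Y, "to hinge",230-ymid)
```

```text
inner edge [648.47313183 -67.70647778] [ 564.21199621 -273.0378999 ] 221.94803870763064
cup front [651.990686   -61.53726668] [ 640.38242685 -295.8997734 ] 234.6498161786888
door 0.3894109421522006 cup 0.04949076648896751 open 0.3399201756632331
[[ 637.6 -226.5]
 [ 624.3 -257.1]
 [ 585.6 -244. ]
 [ 599.5 -211. ]]
from b (door x,y) 50.27239406188026 70.8879241919422
from b (door x,y) 49.571421327837086 37.594220069582214
from b (door x,y) 8.753189169043948 35.0326254772212
from b (door x,y) 9.106226780755396 70.78935752872765
hinge end y rel b 221.94803870763064 X [ 0.92513285 -0.37964352]
pad est [ 608.60524391 -233.3436844 ] to hinge 176.4239681831317
```

Call:
{"op": "servo_tool", "data": {"motion": [[1, [0, 0, -0.05], 0], [1, [0, 0, -0.05], -0.18], [1, [0, 0, 0], -0.18], [1, [0, 0, 0], -0.18], [1, [0, 0, 0], -0.18], [1, [0, 0, 0], -0.18], [1, [0, 0, 0], -0.18], [1, [0, 0, 0], -0.18], [1, [0, 0, 0], -0.18]]}}

```text
clock: 1.32
tool_pos: [156.0, -501.2, 331.0]
eef_rot: [0.642, 0.767, 0.0, -0.0]
contact_force: [-0.0, 0.6, 0.3]
finger_gap: 0.0
grip_force: 0.0
```

Call:
{"op": "servo_tool", "data": {"motion": [[1, [0, 0, 0], -0.168], [1, [0, 0, 0], -0.168], [1, [0, 0, 0], -0.168], [1, [0, 0, 0], -0.168], [1, [0, 0, 0], -0.168], [1, [0, 0, 0], -0.17]]}}

```text
clock: 2.08
tool_pos: [156.0, -501.2, 331.0]
eef_rot: [0.191, 0.982, 0.0, -0.0]
contact_force: [0.1, -0.1, -0.0]
finger_gap: -0.3
grip_force: 0.0
```

Call:
{"op": "servo_tool", "data": {"motion": [[1, [-0.032, 0.042, 0], 0], [1, [-0.032, 0.042, 0], 0], [1, [-0.032, 0.042, 0], 0], [1, [-0.032, 0.042, 0], 0], [1, [-0.032, 0.042, 0], 0], [1, [-0.032, 0.042, 0], 0], [1, [-0.032, 0.042, 0], 0], [1, [-0.032, 0.042, 0], 0], [1, [-0.032, 0.042, 0], 0], [1, [-0.032, 0.04, 0], 0], [1, [0, 0, 0], 0], [1, [0, 0, 0], 0]]}}

```text
clock: 3.58
tool_pos: [610.6, -236.3, 330.6]
eef_rot: [0.193, 0.981, -0.0, -0.001]
contact_force: [-0.5, -1.2, -0.2]
finger_gap: -0.2
grip_force: 0.0
```

Run:
```python
from h import *
img,P,s=look("wrist");save("w1.png",img);np.savez("w.npz",P=P,img=img)
print(s["tool_pos"],s["eef_rot"],s["joint_positions"].round(2))
```

```text
[ 610.6321265  -236.28708514  330.64365643] [ 1.93477312e-01  9.81104411e-01 -9.30905751e-05 -8.09387026e-04] [-0.47  0.5   0.85  1.92 -0.   -0.08]
```

View pics/w1.png

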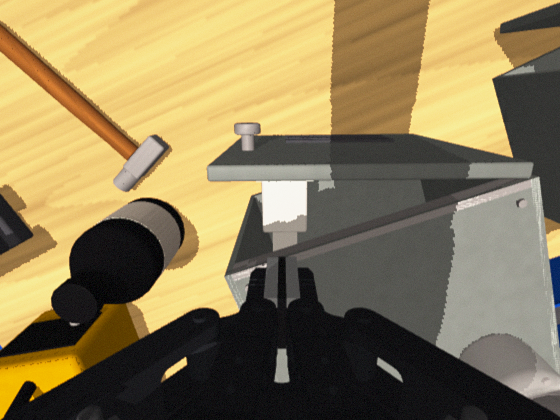

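The wrist view shows the door's top strip at rows 163–180 (cols 208–533). The white tongue is at cols 263–307, rows 180–232, and its narrow part runs on to the lip near row 245.

Run:
```python
from h import *
d=np.load("w.npz");P=d["P"]
tp=np.array([610.63,-236.29,330.64]);Rm=R.from_quat([.193477,.981104,-9.3e-5,-8.1e-4]).as_matrix()
T=lambda u,v:((P[v,u]-tp)@Rm).round(1)
for n,p in dict(doorin_free=(215,177),doorin_mid=(330,176),doorin_right=(500,174),doorout=(330,166),freeout=(212,170),tl=(266,184),tr=(304,184),bl=(267,228),br=(303,228),mid=(285,205),stud=(285,238),lip=(330,238),lip2=(310,246)).items(): print(n,p,T(*p),P[p[1],p[0]].round(1))
m=np.zeros(P.shape[:2],bool);m[176:240,255:315]=1
z=P[...,2]; t=m&(d["img"].min(-1)>170)&(abs(z-218)<8)
q=(P[t]-tp)@Rm;print(t.sum(),q.min(0),q.max(0),np.median(q,0))
wq=q[:,0]; 
for x in range(-40,60,8):
    k=abs(wq-x)<3
    if k.sum()>5: print(x,q[k][:,1].min().round(1),q[k][:,1].max().round(1))
# door top
t=(abs(z-240)<3);t[:160]=0;t[182:]=0;q=(P[t]-tp)@Rm
for y in range(-60,181,30):
    k=abs(q[:,1]-y)<3
    if k.sum()>3: print("door y",y,q[k][:,0].min().round(1),q[k][:,0].max().round(1))
print(q[:,1].min(),q[:,1].max())
```

```text
doorin_free (215, 177) [ 27.2 -46.4  90.7] [ 567.7 -268.9  240. ]
doorin_mid (330, 176) [28.  35.  91.1] [ 597.9 -193.3  239.6]
doorin_right (500, 174) [ 29.9 154.1  89.8] [641.3 -82.4 240.8]
doorout (330, 166) [35.4 34.4 89.7] [ 590.8 -191.   241. ]
freeout (212, 170) [ 32.2 -48.2  90.5] [ 562.4 -268.6  240.2]
tl (266, 184) [ 16.9 -11.4 112.6] [ 590.5 -240.4  218.1]
tr (304, 184) [ 17.   18.2 112.3] [ 601.6 -213.   218.3]
bl (267, 228) [-19.6 -11.  112.4] [ 624.4 -253.9  218.2]
br (303, 228) [-19.4  18.1 111.9] [ 635.3 -226.9  218.7]
mid (285, 205) [ -0.    3.5 112.2] [ 611.8 -233.1  218.4]
stud (285, 238) [-29.2   3.6 114.5] [ 638.9 -244.   216.1]
lip (330, 238) [-21.9  38.1  97.2] [ 645.2 -209.4  233.4]
lip2 (310, 246) [-27.4  22.6  94.4] [ 644.4 -225.8  236.2]
1780 [-17.71089162 -15.38125288 106.55661076] [ 21.54236564  23.88526153 114.77988972] [  3.84956667   1.87622749 112.64632757]
-16 -14.3 7.6
-8 -14.2 20.5
0 -14.8 20.2
8 -14.8 20.1
16 -15.4 19.9
24 19.3 23.9
door y -30 24.8 36.3
door y 0 24.5 36.9
door y 30 25.7 37.0
door y 60 25.5 37.2
door y 90 26.3 37.8
door y 120 26.5 38.0
door y 150 26.3 38.6
door y 180 24.5 36.7
-52.452474655378296 183.41513664984186
```

Call:
{"op": "servo_tool", "data": {"motion": [[1, [0.005, 0.003, 0.03], 0.01], [1, [0, 0, 0.035], 0], [1, [0, 0, 0.03], 0], [1, [0, 0, 0.01], 0], [1, [0, 0, 0], 0]]}}

```text
clock: 4.25
tool_pos: [606.4, -232.1, 226.8]
eef_rot: [0.199, 0.98, -0.0, -0.0]
contact_force: [-0.6, -0.2, -0.1]
finger_gap: -0.1
grip_force: 0.0
```

Call:
{"op": "servo_tool", "data": {"motion": [[1, [0, 0, 0.007], 0], [1, [0, 0, 0.007], 0], [1, [0, 0, 0.007], 0], [1, [0, 0, 0.005], 0], [1, [0, 0, 0], 0], [1, [0, 0, 0], 0]]}}

```text
clock: 5.0
tool_pos: [608.3, -232.3, 202.7]
eef_rot: [0.199, 0.98, -0.001, 0.002]
contact_force: [-0.6, -0.6, 7.2]
finger_gap: -0.0
grip_force: 3.5
```

Call:
{"op": "servo_tool", "data": {"motion": [[1, [0.004, 0, 0.002], 0], [1, [0.005, 0, 0], 0], [1, [0.0105, 0, 0], 0.06], [1, [0.0105, 0, 0], 0.06], [1, [0.0105, 0, 0], 0.06], [1, [0.0105, 0, 0], 0.06], [1, [0.0105, 0, 0], 0.06], [1, [0, 0, 0], 0]]}}

```text
clock: 6.0
tool_pos: [553.4, -203.7, 201.1]
eef_rot: [0.343, 0.939, -0.002, 0.002]
contact_force: [-2.1, -3.3, 7.2]
finger_gap: -0.0
grip_force: 3.7
```

Run:
```python
from h import *
img,P,s=look("wrist");save("w2.png",img)
print(s["tool_pos"],s["contact_force"],s["joint_positions"].round(2))
```

```text
[ 553.37287302 -203.7464464   201.05970152] [-2.12108343 -3.33689311  7.19301392] [-0.46  0.21  0.22  1.57 -0.    0.24]
```

View pics/w2.png

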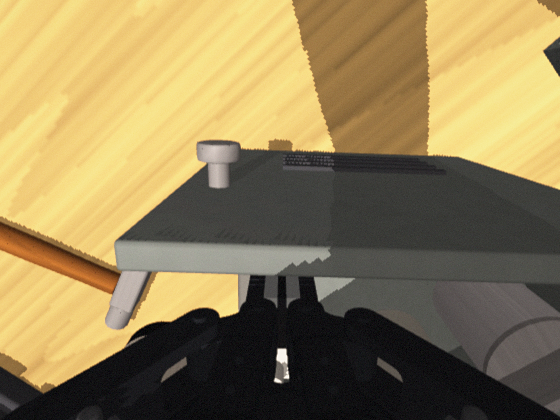

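The door has left its catch (about 0.63 rad) and is following the finger; I'll continue the arc.

Call:
{"op": "servo_tool", "data": {"motion": [[1, [0.014, -0.0005, 0], 0.08], [1, [0.014, -0.0005, 0], 0.08], [1, [0.014, -0.0005, 0], 0.08], [1, [0.014, -0.0005, 0], 0.08], [1, [0.014, -0.0005, 0], 0.08], [1, [0.014, -0.0005, 0], 0.08], [1, [0.014, -0.0005, 0], 0.08], [1, [0.014, -0.0005, 0], 0.08], [1, [0.01, 0, 0], 0.06], [1, [0.005, 0, 0], 0.03], [1, [0, 0, 0], 0]]}}

```text
clock: 7.42
tool_pos: [485.1, -98.2, 200.0]
eef_rot: [0.655, 0.755, -0.001, 0.0]
contact_force: [-3.8, -0.6, 7.5]
finger_gap: 0.3
grip_force: 3.8
```

Run:
```python
from h import *
s=status.get_state();t=s["tool_pos"][:2];H=np.array([653.7,-61.6]);v=H-t
print(t,np.hypot(*v),"door open ~",np.arctan2(v[0],v[1])+.063-.05,"tool",np.pi-2*np.arctan2(s["eef_rot"][1],s["eef_rot"][0])-.05)
img,P,_=look("top");save("t2.png",img);np.savez("t2.npz",P=P)
```

```text
[485.0573516 -98.2154063] 172.571813563969 door open ~ 1.369996336039838 tool 1.3795917204807802
```

View pics/t2.png

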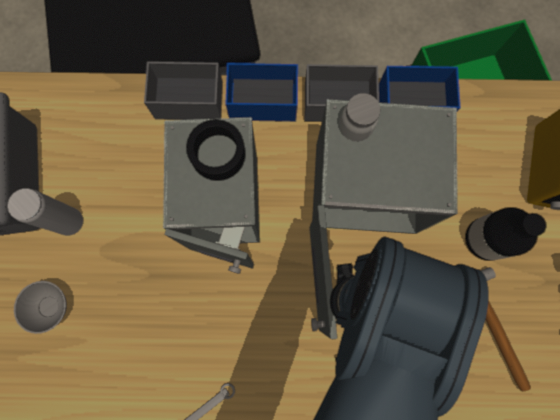

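Top view: the door runs from (322,208) to (330,335), about 0.15–0.2 rad short of square. The narrow door has not moved.

Call:
{"op": "servo_tool", "data": {"motion": [[1, [0.01, 0, 0], 0.06], [1, [0.01, 0, 0], 0.06], [1, [0.008, 0, 0], 0.04], [1, [0.003, 0, 0], 0.02], [1, [0, 0, 0], 0], [1, [0, 0, 0], 0]]}}

```text
clock: 8.22
tool_pos: [482.0, -67.1, 199.6]
eef_rot: [0.721, 0.693, -0.001, -0.001]
contact_force: [-5.3, 0.7, 6.8]
finger_gap: -0.2
grip_force: 3.9
```

```bash
cat > m.py <<'E'
from h import *
s=status.get_state();t=s["tool_pos"][:2];H=np.array([653.7,-61.6]);v=H-t
print(t,np.hypot(*v),"door open ~",np.arctan2(v[0],v[1])+.063-.05)
img,P,_=look("top")
z=P[...,2];m=(abs(z-240)<4);m[:222]=0;m[360:]=0;m[:,:300]=0;m[:,345:]=0
q=P[m][:,:2].astype(np.float32);vx,vy,_,_=cv2.fitLine(q,cv2.DIST_HUBER,0,.01,.01).ravel()
print(m.sum(),q.min(0),q.max(0),"fit open",np.pi/2-np.arctan(vy/vx)-.05)
save("t3.png",img[190:360,270:480])
E
python3 m.py
```

```text
[482.04317611 -67.0831732 ] 171.74437509372285 door open ~ 1.5518645379259992
597 [425.03296 -58.09675] [620.73114  -30.393835] fit open 1.6297503
```

Call:
{"op": "servo_tool", "data": {"motion": [[1, [0, 0, -0.01], 0], [1, [0, 0, -0.012], 0], [1, [0, 0, -0.015], 0], [1, [-0.005, 0, -0.03], 0], [1, [-0.01, 0, -0.04], 0], [1, [-0.04, 0, -0.03], 0], [1, [-0.05, 0, 0], 0], [1, [-0.05, 0, 0], 0], [1, [-0.05, 0, 0], 0], [1, [0, 0, 0], 0], [1, [0, 0, 0], 0]]}}

```text
clock: 9.65
tool_pos: [475.8, -272.0, 335.2]
eef_rot: [0.721, 0.693, 0.0, -0.0]
contact_force: [-0.3, 0.8, 1.0]
finger_gap: 0.2
grip_force: 0.0
```

```bash
python3 m.py
```

```text
[ 475.77698258 -272.00661384] 275.5495296245915 door open ~ 0.7149429102460503
819 [425.033   -57.96594] [620.6205   -30.410694] fit open 1.6114624
```

View pics/t3.png

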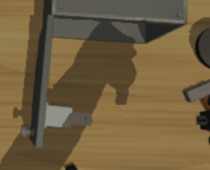

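The crop shows the door standing square to the cupboard (cols 35–50), with the tongue sprung up and the hand clear.

```bash
python3 -c "
from plant import env
print(env.job_done())"
```

```text
the job is handed in; nothing more can be done
None
```

The wide cupboard's catch was pressed and its door swung open, left standing about square (measured 1.61 rad) with the hand clear; the narrow door was left on its catch, and the job is handed in at about 10 s on the robot's clock.

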